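Take the clamp cap of unknown thread hand off the guarded sharpening stone

TASK

The stone under the clear guard of the twin-stone bench sharpener is due for a change. Slide the guard all the way along its track so that it stands over the other stone, then unscrew the fluted clamp cap it was covering: the two spindles turn opposite ways, so the thread may be right- or left-handed and nothing shows which; try it gently both ways and do not force it the way it jams. Lift the cap off and finish while holding it upright in the gripper, some 10 cm or more above its seat and clear of the machine, with the guard left where you slid it and the other cap and the things lying about left alone.

Things in the scene. Friction and masses are not known exactly. Their poses are not given: they have to be found in the camera images.
- sharpener: grey bench sharpener, fixed, 190 mm deep (x), 400 mm wide (y), deck 70 mm above its underside. Origin: centre of its underside; x points from its front (dial, switch) to its back, y to its left, z up. Two stones 120 mm across lie flat on upright spindles at x = 0, y = +95 mm (under the guard at the start) and y = -95 mm; their tops are 102 mm above the origin.
- guard (a joint): travel of the guard in m along the sharpener's -y: 0 over the stone at y = +95 mm, 0.19 (end stop) over that at y = -95 mm; starts within 12 mm of 0. A clear hood on two tracks, 150 mm long (y), open at both ends, its top 166 mm above the sharpener's underside; passes freely over a screwed-on cap. It takes about 3 N to slide and stays where it is left.
- guard_handle (a point): middle of the bar of the bridge handle on top of the guard: round dark bar 12 mm thick, 84 mm long along the sharpener's x, its axis 34 mm above the guard's top panel. Pinch it across the bar, along the sharpener's y.
- cap_a: one of the two alike clamp caps: plain aluminium fluted cylinder, 45 mm across, 44 mm high, dark 24 mm spot on its flat top, 140 g, graspable over its whole height. Origin at the centre of its underside, z up. Its lugs sit under a coarse quarter-turn thread; the hand is not shown. Which cap is under the guard at the start changes each time.
- cap_b: one of the two alike clamp caps: plain aluminium fluted cylinder, 45 mm across, 44 mm high, dark 24 mm spot on its flat top, 140 g, graspable over its whole height. Origin at the centre of its underside, z up. As cap_a, but its thread has the other hand. Which cap is under the guard at the start changes each time.
- seat_a (a point): the clamping face on spindle a, the spindle that cap_a is screwed on: centre of the top of the washer on the stone, where the cap's underside lies; 104 mm above the sharpener's underside. z up.
- seat_b (a point): the clamping face on spindle b, the spindle that cap_b is screwed on: centre of the top of the washer on the stone, where the cap's underside lies; 104 mm above the sharpener's underside. z up.
- spindle_a: the fixed spindle and stone that cap_a is screwed on; origin on its axis, 34 mm below the seat. Cap and spindle x axes agree while tight. Turned the right way the cap turns easily and level, is free after 65 degrees (75 to 130 is sure) and lifts straight off; the wrong way it jams within 10 degrees and the fingers slip. Until it is free it cannot be pulled off.
- spindle_b: the same for cap_b, whose thread has the other hand. Grip either cap with 20 to 40 N; turning the wrong way with a grip over 80 N forces the thread.
- spare_stone: bystander: the fresh stone, a pale ring 120 mm across, 22 mm high, lying on the table; origin at the centre of its underside.
- tape_measure: bystander: yellow tape measure, 36x78x64 mm, origin under its centre.
- glue_bottle: bystander: upright glue bottle, 62 mm across, 167 mm high, origin under its centre.
Mind the look-alikes: they are no part of the job. Leave any brown look-alike of the cap_a alone.

How it is judged:
On the way, in this order (a step that is already met when the one before it is completed fails the run):
1. the guard is slid along over the other stone, within 25 mm of its end stop (value of joint guard above 0.165 m), for 0.2 s.
2. the cap that was under the guard has been turned loose (over 0.9 rad from tight) while still down on its seat (((y of seat_a in the frame of sharpener above 0 m and angle between the x axis of cap_a and the x axis of spindle_a, either way round above 0.9 rad and z of cap_a in the frame of seat_a below 0.006 m) or (y of seat_b in the frame of sharpener above 0 m and angle between the x axis of cap_b and the x axis of spindle_b, either way round above 0.9 rad and z of cap_b in the frame of seat_b below 0.006 m))), for 0.1 s.
At the end, for the whole second after the job is handed in: the cap of the spindle at the sharpener's +y end is held by the fingers, at rest, upright within 20 degrees, its underside over 70 mm above its seat and touching neither sharpener nor spindles; the guard is within 25 mm of its end stop over the other stone (value of joint guard above 0.165 m and ((y of seat_a in the frame of sharpener above 0 m and z of cap_a in the frame of seat_a above 0.07 m and contact force between the fingers and cap_a above 1 N and angle between cap_a's own z axis and vertical below 0.35 rad and contact force between cap_a and sharpener below 0.2 N and contact force between cap_a and spindle_a below 0.2 N and contact force between cap_a and spindle_b below 0.2 N and linear speed of cap_a below 0.05 m/s) or (y of seat_b in the frame of sharpener above 0 m and z of cap_b in the frame of seat_b above 0.07 m and contact force between the fingers and cap_b above 1 N and angle between cap_b's own z axis and vertical below 0.35 rad and contact force between cap_b and sharpener below 0.2 N and contact force between cap_b and spindle_a below 0.2 N and contact force between cap_b and spindle_b below 0.2 N and linear speed of cap_b below 0.05 m/s))); the arm keeps its last pose, push and grip.
It fails at once if a cap was forced against its thread (over 250 N between cap and spindle) (contact force between cap_a and spindle_a above 250 N or contact force between cap_b and spindle_b above 250 N).
It fails at once if the other cap was disturbed (moved over 10 mm) ((y of seat_a in the frame of sharpener below 0 m and distance of cap_a from where it was at the start of the episode above 0.01 m) or (y of seat_b in the frame of sharpener below 0 m and distance of cap_b from where it was at the start of the episode above 0.01 m)).
It fails at once if a bystander was shifted by over 30 mm (distance of any of spare_stone, tape_measure, glue_bottle from where it was at the start of the episode above 0.03 m).
It also fails if it takes over 53 s, if anything falls off the work surface, if the arm or the gripper's body presses on something with over 40 N, if the wrist force passes 120 N, or if a joint passes its speed limit or range.

ROBOT

A 6-joint arm with a two-finger parallel gripper is mounted at the origin on a cart in front of the work surface, level with it; the furniture and walls round the work are solid. World frame = base frame: x ahead of the robot, y to its left, z up, the work surface at z = 0. Lengths are in m, angles in rad, forces in N, time in s.
With the tool pointing down it reaches from about 0.15 to 0.775 m from the base axis. Payload 6.1 kg.
Tool frame: the origin (TCP) lies midway between the tips of the shut fingers; the grasp point (between the pads) lies 19 mm behind it (arm.grip_depth is the distance from the TCP to the grasp point, in m); z points along the fingers, y is the line along which they close (so a half turn about z gives the same grasp; the last joint's range is limited). The gripper opens to 85 mm and grips with 20 to 120 N. Pads are 22 mm wide; open, the fingers measure 114 mm over their backs; the gripper's body (76 mm by 85 mm) begins 54 mm behind the grasp point. The pads swing forward as they close: fully open they stand 13 mm farther back than shut.
Start: joints at [-1.3, 0.126, -0.04, 1.405, 0, 1.571], TCP at [0.14, -0.506, 0.231] pointing down, gripper open.
Joint ranges: [-2.72, 2.72], [-0.95, 1.95], [-1.27, 1.35], [-1.78, 2.02], [-1.46, 1.47], [-3.14, 3.14]. Speed limits (rad/s): [2.39, 2.39, 3.01, 3.14, 3.14, 3.14].

INTERFACE

Orientations are given as [roll, pitch, yaw] about the fixed x, y, z axes, in that order (R = Rz(yaw) Ry(pitch) Rx(roll)).
In Python, from cell import arm, cams gives the robot as it stands.
- The arm moves only by the tool play_rows, never from a script. Its argument "targets" is a list of rows, each a list of 3 entries, a list of its own where there are three numbers: the finger opening in cm, from 0 to 8.54, then the shift along the world's x, y, z in normalised numbers (1 is 75 cm), then the turn, a rotation vector about the world's x, y, z in normalised numbers (1 is 360 degrees). A call has 1 to 10 rows; each row is the pose to reach, as a shift and turn from the pose commanded when the call began; what a row does not reach only later rows make up. A row lasts 1/8 s, in which the tool goes at most 62.5 mm and 10.7 degrees, less where a joint would pass 70% of its speed; a pose out of reach is approached as far as the arm can. Shift and turn numbers lie between -1 and 1, and a call with a number outside is refused. A call with a gripper value outside its range is refused whole. The fingers move at their own pace and stop on an object; "newtons" is the grip in N (left out, the last holds). Time passes only in rows, so rows that repeat a pose let the fingers close. It gives the time, the measured TCP pose, the force, the opening and the grip force at its end, in the units of the state.
- arm.sense(): the state, without advancing time (a new reading comes with each control period).
- cams.capture(name): name is "side" or "top" or "wrist"; returns a dict with "color" (384x512x3 uint8, red, green, blue), "camera_matrix" (3x3 intrinsics, pixels), "origin" and "rotation" of the camera in the world; the wrist camera has in their place "T_tool_cam" (4x4, takes a point from camera to tool coordinates, whose origin is the TCP and whose axes are the flange's). Camera axes: x right, y down, z forward; pixel columns grow to the right and rows downward; lengths in m; the calibration is good to about 2 mm. A picture is of the moment at which its call begins: read the wrist's pose just before it. There is no depth.
- arm.sign_off(): hands the job in; it is judged then, once.
The state is a dict: "t": time; "joints": joint angles; "joint_vel": joint speeds; "tau": joint torques, N m; "tool_pos": TCP position; "ee_rot": TCP orientation; "force": force on the tool from outside, world axes, zero at the start; "ft_torque": the same for the moment, N m; "finger_gap": finger opening in m; "gripper_force": force on a finger pad.
Only numpy, scipy, OpenCV 4.12 (cv2) and the standard library are available. Lean on these libraries where they do the work, as an engineer would, in place of code of your own. Each camera call takes 0.05 s, during which the arm holds its last target. There are 200 camera calls.

## Working session

There is one attempt and no reset: what is moved stays moved. The work goes in short steps, Python scripts to look and compute and a tool call to move; the robot and the scene stay as the last step left them, time stands still between calls to the robot, and variables do not carry over. Pictures are saved under pics/ and viewed, at most 10 in all, crops included, and the job is handed in when it is done.

Besides the shell and the picture viewer there is one more tool, called after "Emit:" by a JSON object that holds its "fn" and its "kwargs". play_rows: Moves the arm, as the interface text tells. Its arguments: {"type":"object","properties":{"targets":{"type":"array","items":{"type":"array"}},"newtons":{"type":"number"}},"required":["targets"]}

```bash
mkdir -p pics; ls; python3 - <<'E'
from cell import arm,cams
import cv2,numpy as np,pickle
d={}
for n in("side","top"):
    c=cams.capture(n); d[n]=c; cv2.imwrite(f"pics/{n}0.png",c["color"][:,:,::-1])
    print(n,c["origin"],c["rotation"].tolist() if hasattr(c["rotation"],'tolist') else c["rotation"],c["camera_matrix"])
pickle.dump(d,open("d0.pkl","wb"))
s=arm.sense();print(s)
E
```

```text
pics
side [ 0.06254622 -0.9899182   0.58261793] [-1.9613485690444836, -0.027586742035751177, -0.43610917175323505] [[369.25933602   0.         264.13966016]
 [  0.         369.25933602 194.89649253]
 [  0.           0.           1.        ]]
top [0.26116176 0.0175055  1.60660322] [-2.9609785480524176, 0.019384487981534804, -1.5971316630975005] [[402.51493242   0.         257.66408631]
 [  0.         402.51493242 189.71224201]
 [  0.           0.           1.        ]]
{'t': 0.1, 'joints': array([-1.30001095e+00,  1.26353601e-01, -4.05216817e-02,  1.40538292e+00,
       -3.89000208e-05,  1.57079433e+00]), 'joint_vel': array([-0.00279479, -0.00220373,  0.00137703, -0.00098723,  0.00132837,
        0.00244567]), 'tau': array([-4.65403318e-04, -4.36903274e+01,  3.53605556e+01,  1.36662985e-02,
        4.88987087e-05, -2.00475199e-05]), 'tool_pos': array([ 0.14032265, -0.50552102,  0.23058182]), 'ee_rot': array([-3.14013077e+00,  3.88970648e-05,  2.70787428e-01]), 'force': array([-0.26959112,  1.32709181, -0.3628114 ]), 'ft_torque': array([ 0.03246069,  0.01568206, -0.03762326]), 'gripper_force': 0.0, 'finger_gap': 0.08555732219784734}
```

View pics/top0.png

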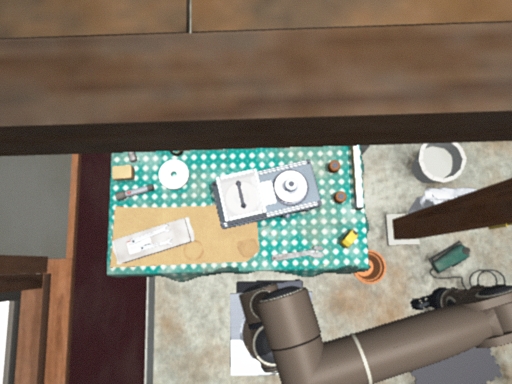

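View pics/side0.png

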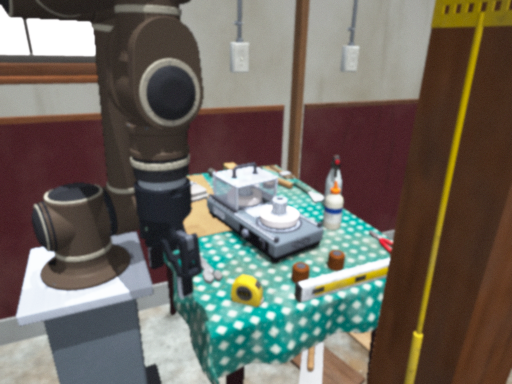

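The top view shows the sharpener with the guard at left (bar from about (238,180) to (243,208)) and the bare cap at about (291,186). The glue bottle is hidden by the overhead beam, and the brown look-alikes are at (334,166) and (340,197). Next I measure these and enlarge the view.

```bash
cat > h.py <<'E'
import numpy as np,cv2
from scipy.spatial.transform import Rotation as R
def ray(c,uv,z):
    K=c["camera_matrix"]; r=np.asarray(c["rotation"])
    M=R.from_euler("xyz",r).as_matrix() if r.ndim==1 else r
    d=M@np.linalg.inv(K)@np.array([*uv,1.]); o=np.asarray(c["origin"]); return o+d*(z-o[2])/d[2]
def proj(c,p):
    M=R.from_euler("xyz",np.asarray(c["rotation"])).as_matrix()
    q=c["camera_matrix"]@(M.T@(np.asarray(p)-c["origin"])); return q[:2]/q[2]
def wristcam(c,s):
    T=np.asarray(c["T_tool_cam"]);M=R.from_euler("xyz",s["ee_rot"]).as_matrix()
    return dict(color=c["color"],camera_matrix=c["camera_matrix"],origin=s["tool_pos"]+M@T[:3,3],rotation=R.from_matrix(M@T[:3,:3]).as_euler("xyz"))
E
python3 - <<'E'
import pickle;from h import *
d=pickle.load(open("d0.pkl","rb"));t=d["top"];im=t["color"]
g=cv2.cvtColor(im,cv2.COLOR_RGB2GRAY)
def blob(x0,y0,x1,y1,th):
    m=(g[y0:y1,x0:x1]<th).astype(np.uint8);n,l,st,ce=cv2.connectedComponentsWithStats(m)
    k=1+np.argmax(st[1:,4]);ys,xs=np.where(l==k);p=np.c_[xs+x0,ys+y0].astype(np.float32)
    return p,p.mean(0),cv2.minAreaRect(p)
p,c,r=blob(228,174,252,214,90);print("bar",c,r,len(p))
h=ray(t,c,.2);print("handle",h)
vx,vy,_,_=cv2.fitLine(p,cv2.DIST_L2,0,.01,.01).ravel();a=ray(t,c-14*np.array([vx,vy])*np.sign(vy),.2);b=ray(t,c+14*np.array([vx,vy])*np.sign(vy),.2)
print("bar yaw of +x",np.arctan2(*(a-b)[[1,0]]))
p,c,r=blob(283,178,299,193,110);print("spot",c,r,len(p));cap=ray(t,c,.148);print(cap)
print("dist",h-cap,np.linalg.norm((h-cap)[:2]))
x=h-cap;print("yaw y axis",np.arctan2(-x[0],x[1]))
cv2.imwrite("pics/top1.png",cv2.resize(im[130:280,100:380,::-1],None,fx=2.8,fy=2.8,interpolation=cv2.INTER_CUBIC))
E
```

```text
bar [243.  205.5] ((243.0, 205.5), (1.0, 2.0), 90.0) 6
handle [0.46360058 0.09124753 0.2       ]
bar yaw of +x 0.0
spot [286. 189.] ((286.0, 189.0), (0.0, 0.0), 0.0) 1
[ 0.52775894 -0.06557326  0.148     ]
dist [-0.06415836  0.15682079  0.052     ] 0.16943746593736625
yaw y axis 0.38834278798368077
```

View pics/top1.png

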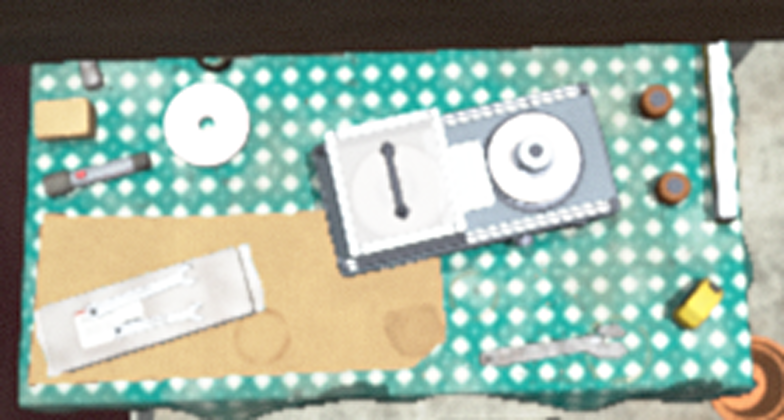

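The enlarged view shows the bar with posts at (387,148) and (402,212), so its centre is about (394.5,180). The bare cap's spot is at (535,152). I'll compute from these with adaptive thresholds.

```bash
python3 - <<'E'
import pickle;from h import *
d=pickle.load(open("d0.pkl","rb"));t=d["top"];g=255-cv2.cvtColor(t["color"],cv2.COLOR_RGB2GRAY).astype(float)
def wc(x0,y0,x1,y1,th):
    w=np.clip(g[y0:y1,x0:x1]-th,0,None);Y,X=np.mgrid[y0:y1,x0:x1];W=w.sum();m=np.array([(w*X).sum(),(w*Y).sum()])/W
    C=np.cov(np.c_[X.ravel(),Y.ravel()].T,aweights=w.ravel());return m,np.linalg.eigh(C)
m,(ev,V)=wc(232,178,250,212,80);v=V[:,1]*np.sign(-V[1,1]);h=ray(t,m,.2)
q=ray(t,m+v*10,.2)-h;print("bar",m,ev,h,"yaw",np.arctan2(q[1],q[0]))
m2,_=wc(286,179,297,190,120);c=ray(t,m2,.148);print("spot",m2,c)
x=h-c;print(x,np.linalg.norm(x[:2]),"yaw",np.arctan2(-x[0],x[1]))
yaw=np.arctan2(-x[0],x[1]);y=np.array([-np.sin(yaw),np.cos(yaw),0]);print("cap1 seat",c+.19*y,"handle end",c)
for n,z in(("spare",(173,174)),("tape",(349,239)),("br1",(334,166)),("br2",(340,197))): print(n,ray(t,z,.05))
s=d["side"]
# check in side view
for n,p in(("handle",h),("spot",c)): print(n,proj(s,p))
cv2.imwrite("pics/side1.png",cv2.resize(s["color"][130:290,180:380,::-1],None,fx=3.7,fy=3.7,interpolation=cv2.INTER_CUBIC))
E
```

```text
bar [240.57452041 194.92941466] [ 0.8515212  83.05433359] [0.50169398 0.09910738 0.2       ] yaw 0.20396731093431492
spot [287.42592593 187.64814815] [ 0.53266047 -0.07101271  0.148     ]
[-0.03096649  0.17012009  0.052     ] 0.17291549144405255 yaw 0.18005584506143096
cap1 seat [0.49863441 0.11591569 0.148     ] handle end [ 0.53266047 -0.07101271  0.148     ]
spare [0.61970627 0.37511358 0.05      ]
tape [ 0.34392075 -0.30441098  0.05      ]
br1 [ 0.63253496 -0.2645158   0.05      ]
br2 [ 0.50764559 -0.28034763  0.05      ]
handle [242.35890313 166.56464789]
spot [272.6981329  198.20177015]
```

View pics/side1.png

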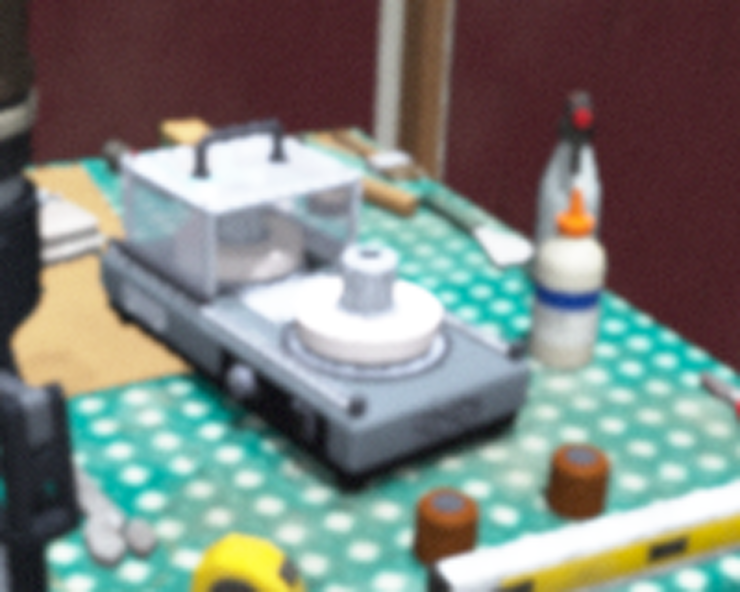

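The rows are not in the units I measure in: shifts go in shares of 75 cm and turns go in shares of 360 degrees. I convert before sending: 59 cm / 75 = 0.7867, 32 cm / 75 = 0.4267, -0.06 rad / 6.2832 = -0.0095.

Emit:
{"fn": "play_rows", "kwargs": {"targets": [[8.5,[0.0533,0.0933,0.1067],[0,0,0]],[8.5,[0.4267,0.7867,0.2],[0,0,-0.0095]],[8.5,[0.4267,0.7867,0.2],[0,0,-0.0095]],[8.5,[0.4267,0.7867,0.2],[0,0,-0.0095]],[8.5,[0.4267,0.7867,0.2],[0,0,-0.0095]],[8.5,[0.4267,0.7867,0.2],[0,0,-0.0095]],[8.5,[0.4267,0.7867,0.2],[0,0,-0.0095]],[8.5,[0.4267,0.7867,0.2],[0,0,-0.0095]],[8.5,[0.4267,0.7867,0.2],[0,0,-0.0095]],[8.5,[0.4267,0.7867,0.2],[0,0,-0.0095]]]}}

```text
t: 1.35
tool_pos: [0.4265, 0.0227, 0.3693]
ee_rot: [3.141, -0.0, 0.211]
force: [1.8, -0.5, 0.6]
finger_gap: 0.0849
gripper_force: 0.0
```

Emit:
{"fn": "play_rows", "kwargs": {"targets": [[8.5,[0,0,0],[0,0,0]]]}}

```text
t: 1.48
tool_pos: [0.4275, 0.0241, 0.3684]
ee_rot: [-3.141, 0.001, 0.218]
force: [-0.2, -1.2, -0.7]
finger_gap: 0.0848
gripper_force: 0.0
```

```bash
python3 - <<'E'
from cell import arm,cams
from h import *;import pickle
s=arm.sense();c=cams.capture("wrist");print(c["T_tool_cam"]);pickle.dump((s,c),open("w1.pkl","wb"))
w=wristcam(c,s);print(w["origin"],proj(w,[.502,.099,.2]),proj(w,[.545,-.085,.148]))
cv2.imwrite("pics/w1.png",c["color"][:,:,::-1])
E
```

```text
[[-7.40612328e-04 -9.53689744e-01 -3.00791164e-01  7.86773646e-02]
 [ 9.99999721e-01 -6.77529489e-04 -3.14035813e-04 -8.99430819e-04]
 [ 9.56978503e-05 -3.00791312e-01  9.53689980e-01 -1.42920022e-01]
 [ 0.00000000e+00  0.00000000e+00  0.00000000e+00  1.00000000e+00]]
[0.50431742 0.04190922 0.51125513] [207.58082771  99.6774461 ] [361.77295165  99.09197146]
```

View pics/w1.png

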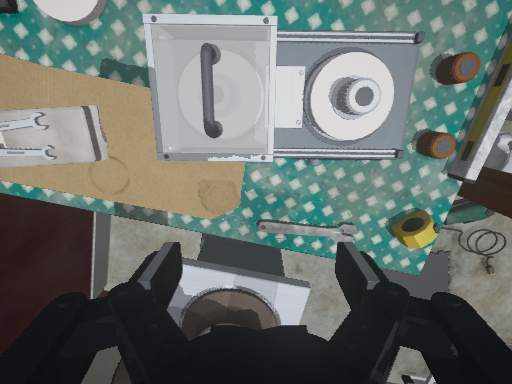

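Wrist view: bar runs (207,45)–(211,133), bare cap spot is at about (364,97), and the guard is at its left end. I'll compute the positions from blobs.

```bash
python3 - <<'E'
from h import *;import pickle
s,c=pickle.load(open("w1.pkl","rb"));w=wristcam(c,s);im=c["color"];g=cv2.cvtColor(im,cv2.COLOR_RGB2GRAY)
def comp(x0,y0,x1,y1,th):
    m=(g[y0:y1,x0:x1]<th).astype(np.uint8);n,l,st,ce=cv2.connectedComponentsWithStats(m);k=1+np.argmax(st[1:,4])
    ys,xs=np.where(l==k);return np.c_[xs+x0,ys+y0]
p=comp(190,30,235,150,95);print("bar bbox",p.min(0),p.max(0),len(p))
ax=[]
for r in range(60,118,4):
    q=p[p[:,1]==r];ax.append(q.mean(0)); 
ax=np.array(ax);print(ax[[0,7,-1]],[np.ptp(p[p[:,1]==r][:,0]) for r in(60,90,114)])
A=ray(w,ax[0],.2);B=ray(w,ax[-1],.2);yaw=np.arctan2(A[1]-B[1],A[0]-B[0]);print("yaw",yaw)
f=np.polyfit(ax[:,1],ax[:,0],1);lo,hi=p[:,1].min(),p[:,1].max();L=ray(w,(np.polyval(f,lo),lo),.2);H=ray(w,(np.polyval(f,hi),hi),.2)
print("ends",L,H,np.linalg.norm(L-H),"mid",(L+H)/2)
q=comp(350,82,380,112,110);(sx,sy),r=cv2.minEnclosingCircle(q.astype(np.float32));print("spot",q.mean(0),sx,sy,r);c0=ray(w,q.mean(0),.148)
print(c0,"radius m",np.linalg.norm(ray(w,(sx+r,sy),.148)-ray(w,(sx,sy),.148)))
x=(L+H)/2-c0;print(x,np.linalg.norm(x[:2]),np.arctan2(-x[0],x[1]))
# front rail line
for nm,a,b,z in(("railback",(277,39),(418,38),.075),("railfront",(277,153),(400,153),.075)):
    A=ray(w,a,z);B=ray(w,b,z);d=A-B;print(nm,np.arctan2(-d[0],d[1]),A,B)
E
```

```text
bar bbox [201  43] [215 110] 248<stdin>:9: RuntimeWarning: Mean of empty slice.
  ret = um.true_divide(
Traceback (most recent call last):
ValueError: zero-size array to reduction operation maximum which has no identity
```

```bash
python3 - <<'E'
from h import *;import pickle
s,c=pickle.load(open("w1.pkl","rb"));w=wristcam(c,s);im=c["color"];g=cv2.cvtColor(im,cv2.COLOR_RGB2GRAY)
def comp(x0,y0,x1,y1,th):
    m=(g[y0:y1,x0:x1]<th).astype(np.uint8);n,l,st,ce=cv2.connectedComponentsWithStats(m);k=1+np.argmax(st[1:,4])
    ys,xs=np.where(l==k);return np.c_[xs+x0,ys+y0]
p=comp(190,30,235,150,130);print("bar bbox",p.min(0),p.max(0),len(p))
ax=np.array([p[p[:,1]==r].mean(0) for r in range(68,112,4)]);print(ax[[0,5,-1]],[np.ptp(p[p[:,1]==r][:,0]) for r in(68,88,108)])
f=np.polyfit(ax[:,1],ax[:,0],1);lo,hi=p[:,1].min(),p[:,1].max();L=ray(w,(np.polyval(f,lo),lo),.2);H=ray(w,(np.polyval(f,hi),hi),.2)
print("yaw",np.arctan2(L[1]-H[1],L[0]-H[0]),"ends",L,H,np.linalg.norm(L-H),"mid",(L+H)/2)
q=comp(350,82,380,112,110);(sx,sy),r=cv2.minEnclosingCircle(q.astype(np.float32));print("spot",q.mean(0),sx,sy,r);c0=ray(w,q.mean(0),.148)
print(c0,"radius m",np.linalg.norm(ray(w,(sx+r,sy),.148)-ray(w,(sx,sy),.148)))
x=(L+H)/2-c0;print(x,np.linalg.norm(x[:2]),np.arctan2(-x[0],x[1]))
for nm,a,b,z in(("railback",(277,39),(418,38),.085),("railfront",(277,153),(400,153),.085)):
    A=ray(w,a,z);B=ray(w,b,z);d=A-B;print(nm,np.arctan2(-d[0],d[1]))
E
```

```text
bar bbox [200  43] [222 138] 1272
[[206.5  68. ]
 [207.   88. ]
 [208.  108. ]] [np.int64(11), np.int64(10), np.int64(10)]
yaw 0.2053256501430305 ends [0.55648056 0.11022757 0.2       ] [0.46130455 0.09040616 0.2       ] 0.09721811439833203 mid [0.50889256 0.10031687 0.2       ]
spot [350.25  83.  ] 350.0 83.0 1.000100016593933
[ 0.5601165  -0.06445366  0.148     ] radius m 0.0012639727074008197
[-0.05122394  0.16477053  0.052     ] 0.1725491818047567 0.30140876606107464
railback 0.22308262521281785
railfront 0.21710445388533567
```

In the tool's units: -18 cm / 75 = -0.24, 7.6 cm / 75 = 0.1013.

Emit:
{"fn": "play_rows", "kwargs": {"newtons": 30, "targets": [[6,[0.0533,0.0507,0],[0,0,0]],[6,[0.1067,0.1013,0],[0,0,0]],[6,[0.1067,0.1013,-0.0667],[0,0,0]],[6,[0.1067,0.1013,-0.1333],[0,0,0]],[6,[0.1067,0.1013,-0.1867],[0,0,0]],[6,[0.1067,0.1013,-0.24],[0,0,0]],[6,[0.1067,0.1013,-0.24],[0,0,0]],[6,[0.1067,0.1013,-0.24],[0,0,0]]]}}

```text
t: 2.52
tool_pos: [0.5065, 0.0957, 0.1907]
ee_rot: [3.141, -0.002, 0.209]
force: [0.5, 0.5, 0.2]
finger_gap: 0.0599
gripper_force: 0.0
```

```bash
python3 - <<'E'
from cell import arm,cams
from h import *;import pickle
s,c=pickle.load(open("w1.pkl","rb"));w=wristcam(c,s);print("othercap",ray(w,(364,97),.148))
s=arm.sense();c=cams.capture("wrist");print(s["tool_pos"],s["force"]);w=wristcam(c,s)
print(proj(w,[.509,.100,.2]))
cv2.imwrite("pics/w2.png",c["color"][:,:,::-1])
E
```

```text
othercap [ 0.54802283 -0.08695498  0.148     ]
[0.50650603 0.09574445 0.19072501] [0.46600882 0.51487124 0.23542867]
[253.6309401  249.66786973]
```

View pics/w2.png

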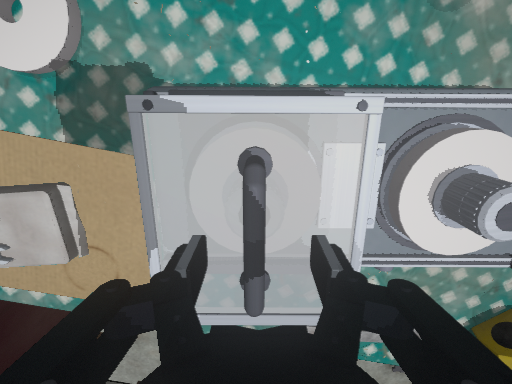

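The bar (column 255) lies between the open fingertips (205 and 312), so I close and slide.

In the tool's units: -0.4 cm / 75 = -0.0053.

Emit:
{"fn": "play_rows", "kwargs": {"newtons": 40, "targets": [[0.6,[0,0,-0.0053],[0,0,0]],[0.6,[0,0,-0.0053],[0,0,0]],[0.6,[0,0,-0.0053],[0,0,0]],[0.6,[0,0,-0.0053],[0,0,0]],[0.6,[0,0,-0.0053],[0,0,0]],[0.6,[0,0,-0.0053],[0,0,0]]]}}

```text
t: 3.32
tool_pos: [0.5063, 0.0968, 0.1856]
ee_rot: [-3.141, -0.001, 0.211]
force: [-1.7, 0.5, 5.0]
finger_gap: 0.0106
gripper_force: 39.2
```

In the tool's units: -17.5 cm / 75 = -0.2333, -17 cm / 75 = -0.2267.

Emit:
{"fn": "play_rows", "kwargs": {"targets": [[0.6,[0.0027,-0.0133,0],[0,0,0]],[0.6,[0.0087,-0.04,0],[0,0,0]],[0.6,[0.0147,-0.0667,0],[0,0,0]],[0.6,[0.02,-0.0933,0],[0,0,0]],[0.6,[0.0253,-0.12,0],[0,0,0]],[0.6,[0.0313,-0.1467,0],[0,0,0]],[0.6,[0.0373,-0.1733,0],[0,0,0]],[0.6,[0.0427,-0.2,0],[0,0,0]],[0.6,[0.0487,-0.2267,0],[0,0,0]],[0.6,[0.05,-0.2333,0],[0,0,0]]]}}

```text
t: 4.58
tool_pos: [0.5428, -0.0793, 0.1856]
ee_rot: [-3.141, 0.001, 0.21]
force: [-5.7, 1.8, 8.8]
finger_gap: 0.0104
gripper_force: 39.6
```

In the tool's units: -0.3 cm / 75 = -0.004, 0.05 cm / 75 = 0.0007.

Emit:
{"fn": "play_rows", "kwargs": {"targets": [[0.6,[0,0,0],[0,0,0]],[0.6,[0.0007,-0.004,0],[0,0,0]],[0.6,[0.0007,-0.004,0],[0,0,0]]]}}

```text
t: 4.95
tool_pos: [0.5433, -0.0817, 0.1856]
ee_rot: [3.141, 0.001, 0.21]
force: [-4.6, 0.3, 7.5]
finger_gap: 0.0106
gripper_force: 39.6
```

In the tool's units: -0.7 cm / 75 = -0.0093, -0.4 cm / 75 = -0.0053.

Emit:
{"fn": "play_rows", "kwargs": {"targets": [[0.6,[0,-0.0053,0],[0,0,0]],[0.6,[0.0007,-0.0093,0],[0,0,0]],[0.6,[0.0007,-0.0093,0],[0,0,0]]]}}

```text
t: 5.32
tool_pos: [0.5444, -0.0871, 0.1856]
ee_rot: [-3.139, -0.001, 0.211]
force: [-3.1, 4.9, 7.1]
finger_gap: 0.0104
gripper_force: 39.6
```

In the tool's units: 14 cm / 75 = 0.1867, 11 cm / 75 = 0.1467.

Emit:
{"fn": "play_rows", "kwargs": {"targets": [[6,[0,0,0],[0,0,0]],[6,[0,0,0],[0,0,0]],[6,[0,0,0],[0,0,0]],[6,[0,0,0.0533],[0,0,0]],[6,[0,0,0.12],[0,0,0]],[6,[-0.0667,0.0933,0.1333],[0,0,0]],[8.5,[-0.0933,0.1467,0.1333],[0,0,0]],[8.5,[-0.1067,0.1867,0.1333],[0,0,0]],[8.5,[-0.1067,0.1867,0.1333],[0,0,0]]]}}

```text
t: 6.45
tool_pos: [0.4638, 0.0533, 0.2855]
ee_rot: [3.142, -0.001, 0.214]
force: [-0.1, -0.1, -0.8]
finger_gap: 0.0853
gripper_force: 0.0
```

```bash
python3 - <<'E'
from cell import arm,cams
from h import *;import pickle
s=arm.sense();c=cams.capture("wrist");print(s["tool_pos"],s["ee_rot"],s["force"]);w=wristcam(c,s);pickle.dump((s,c),open("w3.pkl","wb"))
print(proj(w,[.509,.100,.148]),proj(w,[.546,-.088,.2]))
cv2.imwrite("pics/w3.png",c["color"][:,:,::-1])
E
```

```text
[0.46377264 0.05327485 0.28553875] [ 3.14152527e+00 -8.53217332e-04  2.14295975e-01] [-0.06044644 -0.0595044  -0.79990827]
[224.35216676 134.59826175] [442.39530502 144.45954313]
```

View pics/w3.png

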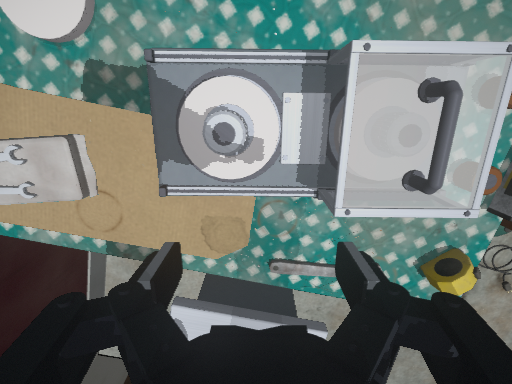

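The guard now stands over the other stone, and the freed cap's dark spot is at about (223,133). I'll refine that position.

```bash
python3 - <<'E'
from h import *;import pickle
s,c=pickle.load(open("w3.pkl","rb"));w=wristcam(c,s);g=cv2.cvtColor(c["color"],cv2.COLOR_RGB2GRAY)
m=(g[115:152,205:245]<115).astype(np.uint8);n,l,st,ce=cv2.connectedComponentsWithStats(m);print(st[1:],ce[1:]+[205,115])
k=1+np.argmax(st[1:,4]);u=ce[k]+[205,115];p=ray(w,u,.148);print("cap",p)
e=ray(w,u+[np.sqrt(st[k,4]/np.pi),0],.148);print("spot radius",np.linalg.norm(e-p))
# stone circle: bright
hg=cv2.HoughCircles(cv2.medianBlur(g,5)[60:200,150:300],cv2.HOUGH_GRADIENT,1.5,100,param1=120,param2=20,minRadius=42,maxRadius=62)
if hg is not None:
    a=hg[0,0]+[150,60,0];print("stone",a,ray(w,a[:2],.102))
o=np.array([.548,-.087]);yaw=.212;print("pred from other cap",o+.19*np.array([-np.sin(yaw),np.cos(yaw)]))
E
```

```text
[[ 33   0   1   1   1]
 [ 35   1   1   2   2]
 [ 38   4   1   2   2]
 [ 38   7   2   1   2]
 [  7   8  22  23 370]
 [  0  24   1   1   1]
 [ 33  28   7   9  30]
 [  6  34   1   1   1]
 [  9  36   1   1   1]
 [ 27  36   4   1   4]] [[238.         115.        ]
 [240.         116.5       ]
 [243.         119.5       ]
 [243.5        122.        ]
 [222.35135135 134.04594595]
 [205.         139.        ]
 [241.63333333 148.33333333]
 [211.         149.        ]
 [214.         151.        ]
 [233.5        151.        ]]
cap [0.50911283 0.10211477 0.148     ]
spot radius 0.011196227586051157
stone [228.75       125.25        51.15000153] [0.51570789 0.10156613 0.102     ]
pred from other cap [0.50802105 0.09874629]
```

In the tool's units: -17.5 cm / 75 = -0.2333, 4.8 cm / 75 = 0.064.

Emit:
{"fn": "play_rows", "kwargs": {"newtons": 30, "targets": [[8.5,[0.0613,0.064,0],[0,0,0]],[8.5,[0.0613,0.064,-0.0533],[0,0,0]],[8.5,[0.0613,0.064,-0.1067],[0,0,0]],[8.5,[0.0613,0.064,-0.1533],[0,0,0]],[8.5,[0.0613,0.064,-0.1867],[0,0,0]],[8.5,[0.0613,0.064,-0.2133],[0,0,0]],[8.5,[0.0613,0.064,-0.2333],[0,0,0]],[8.5,[0.0613,0.064,-0.2333],[0,0,0]],[8.5,[0.0613,0.064,-0.2333],[0,0,0]]]}}

```text
t: 7.62
tool_pos: [0.5112, 0.0994, 0.1108]
ee_rot: [3.142, -0.001, 0.21]
force: [-0.6, -0.3, 0.3]
finger_gap: 0.0849
gripper_force: 0.0
```

```bash
python3 - <<'E'
from cell import arm,cams
from h import *
s=arm.sense();c=cams.capture("wrist");print(s["tool_pos"],s["ee_rot"],s["force"],s["joints"])
cv2.imwrite("pics/w4.png",c["color"][:,:,::-1])
E
```

```text
[0.51119111 0.09941482 0.11076337] [ 3.14151665e+00 -8.96740867e-04  2.10330233e-01] [-0.58462401 -0.34994519  0.31972551] [ 1.92113055e-01  1.44794332e-01 -2.83288147e-01  1.14181587e+00
 -5.96599673e-05  3.12337548e+00]
```

View pics/w4.png

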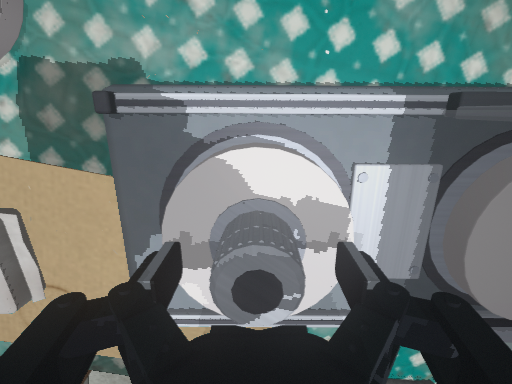

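The cap is centred between the fingers (column 258, tips at 182 and 335). Joint 6 is near its limit, so I'll try the counter-clockwise direction first.

Emit:
{"fn": "play_rows", "kwargs": {"newtons": 30, "targets": [[3.5,[0,0,0],[0,0,0]],[3.5,[0,0,0],[0,0,0]],[3.5,[0,0,0],[0,0,0]],[3.5,[0,0,0],[0,0,0]],[3.5,[0,0,0],[0,0,0]],[3.5,[0,0,0],[0,0,0]]]}}

```text
t: 8.43
tool_pos: [0.5108, 0.0999, 0.1106]
ee_rot: [-3.141, -0.001, 0.211]
force: [-1.4, 1.0, 6.4]
finger_gap: 0.0443
gripper_force: 31.2
```

```bash
cat > s.py <<'E'
from cell import arm
s=arm.sense();print(s["t"],s["tool_pos"],s["ee_rot"],"F",s["force"],"M",s["ft_torque"],s["joints"][5],s["tau"][5],s["finger_gap"],s["gripper_force"])
E
python3 s.py
```

```text
8.425 [0.51082921 0.09986005 0.11064029] [-3.14123302e+00 -9.16859112e-04  2.11003551e-01] F [-1.42492682  1.03243827  6.37820594] M [ 0.17350398  0.22787105 -0.00265796] 3.1234271290258433 0.005340585048543289 0.04425738805837179 31.21601091697812
```

In the tool's units: 0.24 rad / 6.2832 = 0.0382.

Emit:
{"fn": "play_rows", "kwargs": {"targets": [[3.5,[0,0,0],[0,0,0.0127]],[3.5,[0,0,0],[0,0,0.0255]],[3.5,[0,0,0],[0,0,0.0382]],[3.5,[0,0,0],[0,0,0.0382]]]}}

```text
t: 8.93
tool_pos: [0.5114, 0.1007, 0.1107]
ee_rot: [-3.14, -0.003, 0.45]
force: [1.0, 5.9, 3.7]
finger_gap: 0.0444
gripper_force: 31.0
```

```bash
python3 s.py
```

```text
8.925 [0.51141863 0.10069507 0.11068413] [-3.13993994e+00 -2.75594485e-03  4.50317393e-01] F [0.9652937  5.86030541 3.67028169] M [ 0.96452194 -0.20182631 -0.69557093] 2.8843788713198903 -0.8895745128393173 0.04436315013107465 30.961690956610255
```

A torque of 0.7 N·m is about the slip limit of a 30 N grip, so this way looks jammed. I'll release, turn the open gripper for room, regrip and try clockwise.

In the tool's units: 1 cm / 75 = 0.0133, 0.8 rad / 6.2832 = 0.1273.

Emit:
{"fn": "play_rows", "kwargs": {"targets": [[3.5,[0,0,0],[0,0,-0.0095]],[8.5,[0,0,0],[0,0,-0.0095]],[8.5,[0,0,0],[0,0,-0.0095]],[8.5,[0,0,0],[0,0,-0.0095]],[8.5,[0,0,0.0133],[0,0,0.0159]],[8.5,[0,0,0.0133],[0,0,0.0446]],[8.5,[0,0,0.0133],[0,0,0.0732]],[8.5,[0,0,0.0133],[0,0,0.1019]],[8.5,[0,0,0.0133],[0,0,0.1273]],[8.5,[0,0,0.0133],[0,0,0.1273]]]}}

```text
t: 10.18
tool_pos: [0.5105, 0.0995, 0.12]
ee_rot: [-3.141, 0.0, 1.249]
force: [-0.1, 0.2, 0.0]
finger_gap: 0.0847
gripper_force: 0.0
```

In the tool's units: 1.4 rad / 6.2832 = 0.2228.

Emit:
{"fn": "play_rows", "kwargs": {"targets": [[8.5,[0,0,0],[0,0,0.0286]],[8.5,[0,0,0],[0,0,0.0573]],[8.5,[0,0,0],[0,0,0.0859]],[8.5,[0,0,0],[0,0,0.1146]],[8.5,[0,0,0],[0,0,0.1432]],[8.5,[0,0,0],[0,0,0.1719]],[8.5,[0,0,0],[0,0,0.2005]],[8.5,[0,0,0],[0,0,0.2228]],[8.5,[0,0,0],[0,0,0.2228]]]}}

```text
t: 11.3
tool_pos: [0.5105, 0.0996, 0.12]
ee_rot: [-3.141, -0.0, 2.647]
force: [-0.6, -0.4, -0.5]
finger_gap: 0.0854
gripper_force: 0.0
```

```bash
python3 s.py
```

```text
11.3 [0.51054641 0.09956855 0.12001236] [-3.14142499e+00 -8.97750804e-05  2.64694605e+00] F [-0.63986233 -0.43530974 -0.45161267] M [ 0.074917   -0.0525458  -0.01788365] 0.6872937839384166 -0.46960439532995224 0.08535564732528933 0.0
```

Emit:
{"fn": "play_rows", "kwargs": {"newtons": 30, "targets": [[8.5,[0,0,-0.012],[0,0,0]],[3.5,[0,0.0013,-0.012],[0,0,0]],[3.5,[0,0.0013,-0.012],[0,0,0]],[3.5,[0,0.0013,-0.012],[0,0,0]],[3.5,[0,0.0013,-0.012],[0,0,0]],[3.5,[0,0.0013,-0.012],[0,0,0]],[3.5,[0,0.0013,-0.012],[0,0,0]],[3.5,[0,0.0013,-0.012],[0,0,0]]]}}

```text
t: 12.3
tool_pos: [0.5102, 0.0996, 0.1113]
ee_rot: [-3.139, 0.001, 2.65]
force: [-2.7, -4.3, 3.8]
finger_gap: 0.0442
gripper_force: 31.4
```

In the tool's units: -0.32 rad / 6.2832 = -0.0509.

Emit:
{"fn": "play_rows", "kwargs": {"targets": [[3.5,[0,0,0],[0,0,-0.0127]],[3.5,[0,0,0],[0,0,-0.0255]],[3.5,[0,0,0],[0,0,-0.0382]],[3.5,[0,0,0],[0,0,-0.0509]],[3.5,[0,0,0],[0,0,-0.0509]]]}}

```text
t: 12.92
tool_pos: [0.511, 0.1007, 0.1114]
ee_rot: [3.141, 0.0, 2.331]
force: [1.3, -0.5, 1.1]
finger_gap: 0.0443
gripper_force: 31.1
```

```bash
python3 s.py
```

```text
12.925 [0.5109749  0.10072618 0.11136736] [3.14080208e+00 3.37344598e-04 2.33132175e+00] F [ 1.27652901 -0.50267271  1.07118144] M [-0.14938629 -0.04423944  0.00924676] 1.0048219453223137 0.2788851410150528 0.044255367395698096 31.13271380541846
```

Clockwise turns freely (moment about zero), so I continue to about 105°.

In the tool's units: -1.5 rad / 6.2832 = -0.2387.

Emit:
{"fn": "play_rows", "kwargs": {"targets": [[3.5,[0,0,0],[0,0,-0.0239]],[3.5,[0,0,0],[0,0,-0.0477]],[3.5,[0,0,0],[0,0,-0.0716]],[3.5,[0,0,0],[0,0,-0.0955]],[3.5,[0,0,0],[0,0,-0.1194]],[3.5,[0,0,0],[0,0,-0.1432]],[3.5,[0,0,0],[0,0,-0.1671]],[3.5,[0,0,0],[0,0,-0.191]],[3.5,[0,0,0],[0,0,-0.2149]],[3.5,[0,0,0],[0,0,-0.2387]]]}}

```text
t: 14.18
tool_pos: [0.5103, 0.0998, 0.1114]
ee_rot: [3.141, 0.001, 0.827]
force: [-3.0, -4.3, 4.3]
finger_gap: 0.0443
gripper_force: 31.3
```

Emit:
{"fn": "play_rows", "kwargs": {"targets": [[3.5,[0,0,0],[0,0,0]],[3.5,[0,0,0],[0,0,0]]]}}

```text
t: 14.42
tool_pos: [0.5103, 0.1, 0.1114]
ee_rot: [3.141, 0.001, 0.834]
force: [-3.0, -4.6, 5.2]
finger_gap: 0.0445
gripper_force: 31.5
```

```bash
python3 s.py
```

```text
14.425 [0.5102667  0.0999915  0.11136367] [3.14101381e+00 1.14074876e-03 8.34333610e-01] F [-3.03142685 -4.55059697  5.15118289] M [-0.85427025  0.63692848 -0.06142653] 2.5014173633626644 -0.08234052686020732 0.04454060291573292 31.487867776304483
```

In the tool's units: 0.9 cm / 75 = 0.012, 0.6 cm / 75 = 0.008.

Emit:
{"fn": "play_rows", "kwargs": {"targets": [[3.5,[0,0,0.004],[0,0,0]],[3.5,[0,0,0.008],[0,0,0]],[3.5,[0,0,0.012],[0,0,0]]]}}

```text
t: 14.8
tool_pos: [0.5097, 0.1003, 0.1194]
ee_rot: [-3.141, 0.002, 0.832]
force: [-2.4, -5.2, -5.2]
finger_gap: 0.0445
gripper_force: 31.3
```

In the tool's units: 12 cm / 75 = 0.16, 2.4 cm / 75 = 0.032.

Emit:
{"fn": "play_rows", "kwargs": {"targets": [[3.5,[0,0,0.0107],[0,0,0]],[3.5,[0,0,0.0213],[0,0,0]],[3.5,[0,0,0.032],[0,0,0]],[3.5,[0,0,0.0533],[0,0,0]],[3.5,[0,0,0.08],[0,0,0]],[3.5,[0,0,0.1067],[0,0,0]],[3.5,[0,0,0.1333],[0,0,0]],[3.5,[0,0,0.1533],[0,0,0]],[3.5,[0,0,0.16],[0,0,0]],[3.5,[0,0,0.16],[0,0,0]]]}}

```text
t: 16.05
tool_pos: [0.5107, 0.1007, 0.2402]
ee_rot: [3.141, -0.0, 0.831]
force: [0.2, -0.2, -1.4]
finger_gap: 0.0445
gripper_force: 31.6
```

Emit:
{"fn": "play_rows", "kwargs": {"targets": [[3.5,[0,0,0],[0,0,0]],[3.5,[0,0,0],[0,0,0]]]}}

```text
t: 16.3
tool_pos: [0.5103, 0.1006, 0.2394]
ee_rot: [-3.141, 0.001, 0.831]
force: [-0.3, 0.6, -0.6]
finger_gap: 0.0445
gripper_force: 31.6
```

```bash
python3 s.py; python3 - <<'E'
from cell import cams
import cv2,numpy as np
a=cams.capture("wrist")["color"];b=cams.capture("side")["color"][110:270,170:370]
b=cv2.resize(b,(480,384),interpolation=cv2.INTER_CUBIC)
cv2.imwrite("pics/f.png",cv2.resize(np.hstack([a,b])[:,:,::-1],(800,310)))
E
```

```text
16.3 [0.51031053 0.10057718 0.23936321] [-3.14081672e+00  1.01170747e-03  8.30809246e-01] F [-0.34949513  0.58026284 -0.58814499] M [-0.02122951  0.00184315  0.00265004] 2.5053667970951254 -5.091359525977168e-05 0.04451128373426321 31.597652609925717
```

View pics/f.png

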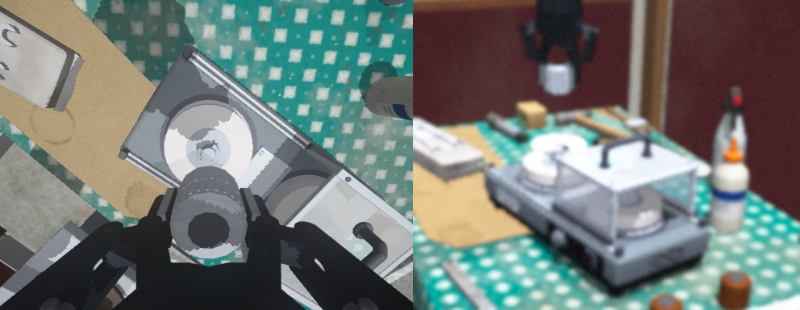

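The cap hangs upright in the fingers (left view, (208,222); right view, (557,78)), about 12.8 cm above its seat. Its spindle is bare, the guard is over the other stone, and the bystanders haven't moved.

```bash
python3 -c "
from cell import arm
print(arm.sign_off())"
```

```text
the job is handed in; nothing more can be done
None
```

The job is handed in at 16 s of robot time: the guard stands over the other stone, and the cap it covered (it unscrewed clockwise) is held upright about 12.8 cm above its seat, with the other cap and bystanders unmoved in the last pictures; the judge returned no verdict.

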